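# Take the blunt cutter out of the pointing spindle

## Task

The orange cutter in the blue pointing spindle is blunt. Pull the spindle's sprung collar back towards the motor so that the cutter is released and springs forward a little, let the collar go home again, draw the cutter out of the socket and lay it down flat, not dropped, inside the green tray that goes to the grinder. Leave everything else on the bench where it is.

Things in the scene. Friction and masses are not known exactly. Their poses are not given: they have to be found in the camera images.
- socket_mouth (a point): Centre of the mouth of the spindle's socket, on the level spindle axis, 120 mm above the bench. The machine (blue motor, steel nose) is bolted down. Axes are the machine's: z up, y along the spindle axis from the mouth towards the motor (the cutter sticks out along -y), -x the robot's side. The bore behind the mouth holds the cutter's shank.
- guard_bar (a point): Free end of the yellow guard bar, 20 mm thick, on its axis (machine's axes). It runs 255 mm from here along +y, parallel to the spindle axis, 155 mm above it and 12 mm to its +x side. It bars a tool pointing straight down on collar or cutter: come from the robot's side (-x), leaning 25 to 40 degrees, fingertips towards +x.
- motor_face (a point): Front face of the motor on the spindle axis, 100 mm behind the mouth (machine's axes). The motor is 100 to 112 mm across from here on; before it are 23 mm of steel bearing 60 mm across, then the collar.
- collar_grip (a point): Middle of the bright round sleeve of the sprung collar, on the spindle axis, 28 mm behind the mouth when home (machine's axes; slides with the collar). The sleeve is 54 mm across and reaches 21 mm to either side along y; at its motor end (+y) is a red flange 66 mm across, 7 mm thick, against which fingers can pull.
- collar (a joint): How far the collar is pulled back along +y, in m: 0 home, 0.014 at its stop. Its spring and latch resist with 6 to 20 N. Near 0.009 to 0.011 the cutter is let loose: pull to the stop and hold half a second. An ejector pushes the cutter 18 mm out, past the latch, and there it stays, loose in the bore, when the collar goes home.
- cutter_barrel (a point): Middle of the cutter's orange barrel, on its axis (its own y). Cutter: 165 mm long, round, about 0.3 kg; barrel 36 mm across, 45 mm to either side of this point, teeth at -y; towards +y a shank 14 mm across with a shoulder of 28 mm. Starts latched, axes as the machine's, this point 54 mm before the mouth. Free once drawn 66 mm (18 of them by the ejector) along the machine's -y.
- cutter_tail (a point): End of the cutter's shank, on its axis, 119.5 mm from the middle of the barrel (inside the machine at the start).
- green_tray_floor (a point): Centre of the inner floor of the green tray (fixed to the bench), 4 mm above the bench. z is up, y along its length. Inside 228 mm (y) by 128 mm (x), the walls stand 32 mm over the floor. Green and blue tray can stand in either place.
- blue_tray_floor (a point): The same for the blue tray, of the same size, not to be used; a wrench lies in it.
- wrench: Loose wrench, 150 mm, lying in the blue tray. Leave it.
- glue: Loose white bottle, 60 mm across, 170 mm tall; origin under its centre. Leave it standing.
- jar: Loose amber jar, 68 mm across, 85 mm tall; origin under its centre. Leave it.
- offcut: Loose wooden offcut, 70 x 120 x 45 mm; origin under its centre. Leave it.
- pencil_pot: Loose dark steel cup, 80 mm across, 100 mm tall; origin under its centre. Leave it.
There are look-alikes about, which are no part of the job. There is more than one size of the part that bears cutter_barrel; the job needs the larger.

How it is judged:
By the outcome, as a careful person would: the job done as asked, in the order asked, and still so for the second after the job is handed in, with the robot touching nothing.
It also fails if it takes over 56 s, if anything falls off the work surface, if the arm or the gripper's body presses on something with over 40 N, if the wrist force passes 120 N, or if a joint passes its speed limit or range.

## Robot

A 6-joint arm with a two-finger parallel gripper is mounted at the origin on the work surface. World frame = base frame: x ahead of the robot, y to its left, z up, the work surface at z = 0. Lengths are in m, angles in rad, forces in N, time in s.
With the tool pointing down it reaches from about 0.25 to 0.725 m from the base axis. Payload 9.7 kg.
Tool frame: the origin (TCP) lies midway between the tips of the shut fingers; the grasp point (between the pads) lies 19 mm behind it; z points along the fingers, y is the line along which they close (so a half turn about z gives the same grasp; the last joint's range is limited). The gripper opens to 85 mm and grips with 20 to 120 N. Pads are 22 mm wide; open, the fingers measure 114 mm over their backs; the gripper's body (76 mm by 85 mm) begins 54 mm behind the grasp point. The pads swing forward as they close: fully open they stand 13 mm farther back than shut.
Start: joints at [-1.173, 0.087, 0.176, 1.66, 0, 1.571], TCP at [0.213, -0.507, 0.231] pointing down, gripper open.
Joint ranges: [-3.13, 3.13], [-0.85, 1.81], [-1.15, 1.24], [-2.2, 2.28], [-1.44, 1.52], [-3.14, 3.14]. Speed limits (rad/s): [2.22, 2.22, 2.57, 3.14, 3.14, 3.14].

## Interface

Orientations are given as [roll, pitch, yaw] about the fixed x, y, z axes, in that order (R = Rz(yaw) Ry(pitch) Rx(roll)).
In Python, from rig import bot gives the robot as it stands.
- The arm moves only by the tool jog_arm, never from a script. Its argument "commands" is a list of rows, each an object with "turn": the turn, a rotation vector about the tool's x, y, z in units of 90 degrees (1.0 is 90 degrees), a list of three; "slide": the shift along the tool's x, y, z in units of 1000 mm (1.0 is 1000 mm), a list of three; "grip": the opening, from -1 (shut) to 1 (fully open). A call has 1 to 20 rows; each row is the pose to reach, as a shift and turn from the pose commanded when the call began, along the tool's axes at that moment; what a row does not reach only later rows make up. A row lasts 1/12 s, in which the tool goes at most 41.7 mm and 7.16 degrees, less where a joint would pass 70% of its speed; a pose out of reach is approached as far as the arm can. A call with a number of a shift or a turn outside -1 to 1 is refused whole. A call with a gripper value outside its range is refused whole. The fingers move at their own pace and stop on an object; "grip_force" is the grip in N (left out, the last holds). Time passes only in rows, so rows that repeat a pose let the fingers close. It gives the time, the measured TCP pose, the force, the opening and the grip force at its end, in the units of the state.
- bot.read_state(): the state, without advancing time (a new reading comes with each control period).
- bot.snapshot(name): name is "scene" or "top"; returns (picture, depth): 480x640x3 uint8, blue, green, red; 480x640 float32, m along the optical axis (not along the pixel's ray), 0 where there is no reading.
- bot.camera_info(name): a dict with "fx", "fy", "cx", "cy" (pixels), "position" and "rotation" of the camera in the world. Camera axes: x right, y down, z forward; pixel columns grow to the right and rows downward; lengths in m; the calibration is good to about 2 mm. A picture is of the moment at which its call begins. camera_info takes no time and is no camera call.
- bot.job_done(): hands the job in; it is judged then, once.
Trained networks look in the newest picture that a camera, given by its name, has taken for a name from the list of things; names that differ only in an ending like _2 or _b are one class to them, and where a whole thing is asked for, a point or a joint stands for the part that bears it (a point fixed in the world has none). Each returns a list of dicts, best first, with "confidence" (0 to 1); they miss things now and then, are a little off and sometimes report something else, mostly with a low value. They report only what shows in the picture. A call takes as long as a camera call. They do not tell look-alikes from the thing itself.
- bot.find_in(target, camera): "extent" ([left, top, right, bottom] in pixels, round what is visible of it).
The state is a dict: "time_s": time; "joint_pos": joint angles; "joint_velocities": joint speeds; "joint_efforts": joint torques, N m; "ee_pos": TCP position; "tcp_rot": TCP orientation; "force": force on the tool from outside, world axes, zero at the start; "ft_torque": the same for the moment, N m; "grip_width": opening from 0.0 (shut) to 1.0 (fully open); "gripper_force": force on a finger pad.
Only numpy, scipy, OpenCV 4.12 (cv2) and the standard library are available. Lean on these libraries where they do the work, as an engineer would, in place of code of your own. Each camera call takes 0.05 s, during which the arm holds its last target. There are 200 camera calls.

## Working session

There is one attempt and no reset: what is moved stays moved. The work goes in short steps, Python scripts to look and compute and a tool call to move; the robot and the scene stay as the last step left them, time stands still between calls to the robot, and variables do not carry over. Pictures are saved under pics/ and viewed, at most 10 in all, crops included, and the job is handed in when it is done.

Besides the shell and the picture viewer there is one more tool, called after "Emit:" as a command line: name --argument value ..., lists and objects as JSON in quotes. jog_arm: Moves the arm, as the interface text tells. Shifts and turns lie within -1 to 1; 1 stands for 1000 mm of shift or 90 degrees of turn. Its arguments: {"type":"object","properties":{"commands":{"type":"array"},"grip_force":{"type":"number"}},"required":["commands"]}

```bash
mkdir -p pics; cat > h.py <<'E'
import numpy as np,cv2
from rig import bot
from scipy.spatial.transform import Rotation as R
np.set_printoptions(precision=4,suppress=True)
def rot(ci):
    r=np.array(ci["rotation"],float)
    return r if r.shape==(3,3) else R.from_euler('xyz',r).as_matrix()
def cloud(cam,d):
    ci=bot.camera_info(cam);v,u=np.mgrid[:480,:640]
    p=np.dstack([(u-ci["cx"])/ci["fx"]*d,(v-ci["cy"])/ci["fy"]*d,d])
    return p@rot(ci).T+np.array(ci["position"])
E
cat > a.py <<'E'
from h import *
for c in("scene","top"):
    im,d=bot.snapshot(c);cv2.imwrite(f"pics/{c}0.png",im);np.savez(f"{c}0.npz",im=im,d=d)
    print(c,bot.camera_info(c))
    P=cloud(c,d)
    for t in("cutter_barrel","collar","green_tray_floor","guard_bar","motor_face","collar_grip"):
        for r in bot.find_in(t,c)[:4]:
            e=[int(x) for x in r["extent"]];u,v=(e[0]+e[2])//2,(e[1]+e[3])//2
            print(c,t,round(r["confidence"],2),e,P[min(v,479),min(u,639)])
s=bot.read_state();print(s)
E
python3 a.py
```

```text
scene {'fx': 587.7066236912144, 'fy': 587.7066236912144, 'cx': 317.16020481405445, 'cy': 233.23996617014802, 'position': array([0.2799, 0.5006, 1.1402]), 'rotation': array([-2.6121, -0.0009, -2.5693])}
scene cutter_barrel 0.6 [225, 190, 282, 204] [0.6856 0.0772 0.2823]
scene cutter_barrel 0.56 [253, 219, 293, 264] [0.663  0.0653 0.1297]
scene cutter_barrel 0.53 [271, 419, 310, 464] [0.4283 0.355  0.0838]
scene collar 0.9 [227, 258, 263, 297] [0.6562 0.1648 0.1467]
scene guard_bar 0.87 [142, 177, 276, 415] [0.6778 0.2394 0.1737]
scene motor_face 0.82 [138, 179, 274, 411] [0.6833 0.2409 0.1743]
scene collar_grip 0.65 [225, 254, 269, 294] [0.6584 0.1562 0.1424]
top {'fx': 543.6822883679754, 'fy': 543.6822883679754, 'cx': 318.60600491332946, 'cy': 244.302136176381, 'position': array([0.4707, 0.0456, 1.291 ]), 'rotation': array([-3.0343, -0.0088, -1.5976])}
top cutter_barrel 0.95 [279, 204, 323, 218] [0.6683 0.0681 0.1327]
top cutter_barrel 0.84 [329, 134, 372, 180] [ 0.8147 -0.0498  0.0226]
top collar 0.74 [247, 196, 272, 231] [0.6637 0.1571 0.1476]
top collar 0.4 [160, 304, 195, 334] [0
[... 151 characters left out ...]
1]
top motor_face 0.79 [154, 172, 322, 252] [0.6667 0.2015 0.1492]
top motor_face 0.4 [419, 228, 480, 261] [ 0.6012 -0.2797  0.0073]
top collar_grip 0.6 [249, 199, 273, 226] [0.6659 0.153  0.1464]
{'time_s': 0.7, 'joint_pos': array([-1.173 ,  0.0869,  0.1759,  1.6598,  0.    ,  1.5708]), 'joint_velocities': array([-0.0002,  0.0007,  0.0007, -0.0004, -0.0006,  0.0005]), 'joint_efforts': array([  0.0007, -51.996 ,  46.4786,   0.0013,  -0.    ,   0.    ]), 'ee_pos': array([ 0.2131, -0.507 ,  0.2313]), 'tcp_rot': array([ 3.1416, -0.    ,  0.3978]), 'force': array([ 0.3886,  0.5722, -0.2694]), 'ft_torque': array([ 0.0009, -0.0385,  0.0415]), 'gripper_force': 0.0, 'grip_width': 0.9983012418071946}
```

View pics/scene0.png

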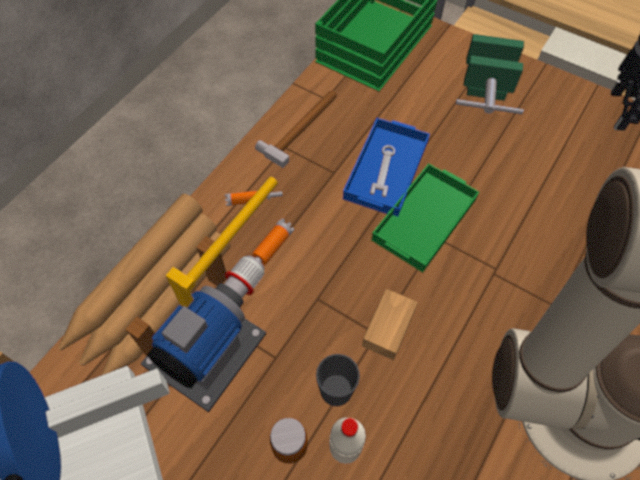

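View pics/top0.png

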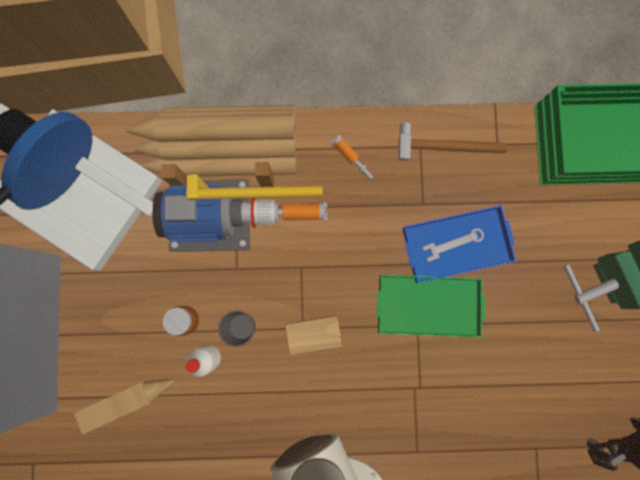

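The scene picture shows the spindle's cutter at (272,241), the collar at (245,275) and the green tray at (425,217). In the top picture these are at (302,211), (260,212) and (431,306).

Possible mix-ups:
- **Cutter:** the loose small orange cutter at top (350,155), and the hammer at (440,145).
- **Green tray:** the stacked green crates at (600,135), and the blue tray at (460,243).

I choose the larger cutter in the spindle and the single green tray at (431,306). Next I measure them and check in a close crop.

```bash
cat > m.py <<'E'
from h import *
from scipy.optimize import least_squares
Q={}
for c in("scene","top"):
    z=np.load(c+"0.npz");im,d=z["im"],z["d"];P=cloud(c,d);hsv=cv2.cvtColor(im,cv2.COLOR_BGR2HSV)
    H,S,V=[hsv[...,i].astype(int) for i in range(3)]
    box=(P[...,0]>.55)&(P[...,0]<.75)
    k=lambda m:P[m&(d>0)]
    org=k((H>5)&(H<16)&(S>190)&(P[...,2]>.11)&(P[...,2]<.15)&box&(P[...,1]>0)&(P[...,1]<.13))
    red=k(((H<5)|(H>174))&(S>150)&box&(P[...,2]>.1)&(P[...,1]>.1)&(P[...,1]<.25))
    yel=k((H>20)&(H<30)&(S>180)&(P[...,2]>.25)&(P[...,2]<.31)&(P[...,0]>.6))
    grn=k((H>50)&(H<75)&(S>120)&(P[...,0]<.62)&(P[...,0]>.3)&(P[...,2]<.05)&(P[...,1]<0)&(P[...,1]>-.5))
    col=k((S<60)&(V>130)&box&(P[...,2]>.11)&(P[...,1]>.11)&(P[...,1]<.19))
    for n,a in dict(org=org,red=red,yel=yel,col=col).items():
        if len(a): print(c,n,len(a),a.mean(0),np.percentile(a,2,0),np.percentile(a,98,0))
    def cyl(p,r):
        f=least_squares(lambda q:np.hypot(p[:,0]-q[0]-q[1]*(p[:,1]-.06),p[:,2]-q[2])-r,[.67,0,.12],loss='soft_l1',f_scale=.002)
        return f.x,np.sqrt(np.mean(f.fun**2))
    print(c,"barrel fit",cyl(org,.018))
    if len(col)>20: print(c,"collar fit",cyl(col,.027))
    dirn=np.linalg.svd(yel-yel.mean(0),full_matrices=False)[2][0];print("bar dir",dirn,np.degrees(np.arctan2(dirn[0],dirn[1])))
    rc=cv2.minAreaRect(grn[:,:2].astype(np.float32)*1000);print(c,"green",rc,np.percentile(grn[:,2],[2,50,98]))
    fl=grn[grn[:,2]<.012];print("floor",cv2.minAreaRect(fl[:,:2].astype(np.float32)*1000),np.median(fl,0))
im=np.load("top0.npz")["im"];cv2.imwrite("pics/crop.png",cv2.resize(im[130:260,220:400],None,fx=4,fy=4))
E
python3 m.py
```

```text
scene org 636 [0.6635 0.0721 0.1295] [0.6498 0.0325 0.1185] [0.6821 0.1091 0.1366]
scene red 124 [0.662  0.1739 0.1392] [0.6363 0.1703 0.1066] [0.6964 0.1763 0.1526]
scene yel 1688 [0.6805 0.1781 0.2819] [0.6703 0.0331 0.2701] [0.7092 0.2794 0.2866]
scene col 653 [0.6643 0.1519 0.1404] [0.6443 0.1206 0.1284] [0.6897 0.1885 0.1482]
scene barrel fit (array([ 0.668 , -0.0158,  0.1155]), np.float64(0.0020088052968008077))
scene collar fit (array([0.6634, 0.0526, 0.1177]), np.float64(0.003763453353891876))
bar dir [-0.0484 -0.9988  0.0059] -177.22380133756468
scene green ((457.31878662109375, -223.12420654296875), (252.60592651367188, 142.75103759765625), 86.00148010253906) [-0.0016  0.004   0.0366]
floor ((460.73541259765625, -223.3301239013672), (238.92616271972656, 137.0308380126953), 86.93098449707031) [ 0.4551 -0.2297  0.0031]
top org 453 [0.6682 0.0686 0.1304] [0.6541 0.0337 0.1219] [0.6838 0.1047 0.1368]
top red 51 [0.6676 0.1718 0.1448] [0.6401 0.1693 0.1289] [0.6962 0.174  0.1532]
top yel 1297 [0.684  0.163  0.2819] [0.6736 0.0321 0.2736] [0.7116 0.2756 0.2866]
top col 672 [0.6677 0.1489 0.1382] [0.6441 0.1161 0.1216] [0.6942 0.1883 0.1484]
top barrel fit (array([ 0.67  , -0.0036,  0.1152]), np.float64(0.001971790555825382))
top collar fit (array([ 0.675 , -0.054 ,  0.1171]), np.float64(0.0052294334021949634))
bar dir [-0.0505 -0.9987 -0.0001] -177.1058577779971
top green ((457.16241455078125, -223.09613037109375), (244.4542999267578, 132.2116241455078), 85.70762634277344) [-0.0028  0.0027  0.0349]
floor ((456.8409118652344, -225.85675048828125), (226.4378204345703, 128.42730712890625), 86.16110229492188) [ 0.4556 -0.2275  0.0024]
```

```bash
sleep 0; ls pics
```

```text
crop.png
scene0.png
top0.png
```

View pics/crop.png

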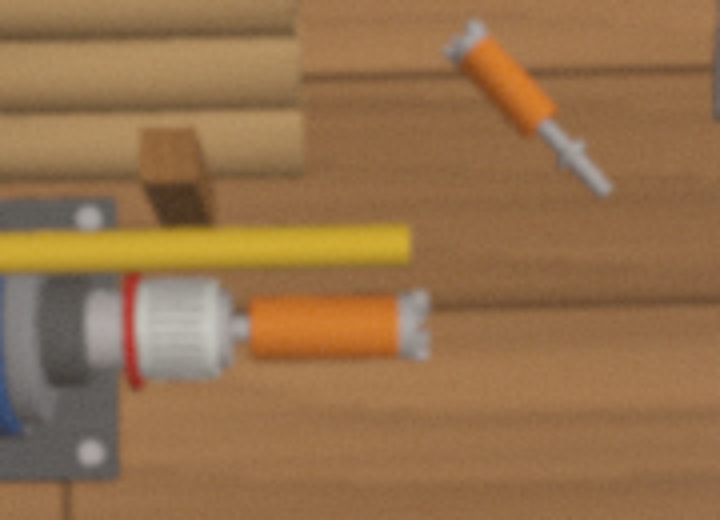

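The crop shows the larger cutter held in the spindle, with its barrel at crop (325,325). The small loose one is at (510,85) and lacks the size. The spindle is therefore the target. I'll refine the axis with a joint fit and work out the first approach.

```bash
cat > m2.py <<'E'
from h import *
from scipy.optimize import least_squares
for c in("scene","top"):
    z=np.load(c+"0.npz");im,d=z["im"],z["d"];P=cloud(c,d);hsv=cv2.cvtColor(im,cv2.COLOR_BGR2HSV)
    H,S,V=[hsv[...,i].astype(int) for i in range(3)];X,Y,Z=P[...,0],P[...,1],P[...,2]
    er=lambda m:P[cv2.erode(m.astype(np.uint8),np.ones((3,3)))>0]
    org=er((H>5)&(H<16)&(S>190)&(Z>.11)&(Z<.15)&(X>.6)&(X<.72)&(Y>0)&(Y<.13))
    yel=er((H>20)&(H<30)&(S>150)&(Z>.25)&(Z<.31)&(X>.6)&(Y<.24))
    col=er((S<60)&(V>110)&(X>.6)&(X<.73)&(Z>.12)&(Y>.13)&(Y<.162))
    res=lambda p,q,dx,dz,r:np.hypot(p[:,0]-q[0]-dx+q[1]*(p[:,1]-.1),p[:,2]-q[2]-dz)-r
    for nm,f in dict(all=lambda q:np.r_[res(org,q,0,0,.018),res(yel,q,.012,.155,.01),res(col,q,0,0,.027)],
        bar=lambda q:res(yel,q,.012,.155,.01)).items():
        s=least_squares(f,[.67,0,.12],loss='soft_l1',f_scale=.001);print(c,nm,len(org),len(yel),len(col),s.x,np.degrees(s.x[1]),np.abs(s.fun).mean())
    bench=P[(X>.5)&(X<.62)&(Y>-.1)&(Y<.1)];print("bench",np.median(bench,0))
E
cat > go.py <<'E'
import sys
from h import *
def T(x,y,z,a,yaw):   # lean a, spindle yaw (deg)
    c,s=np.cos(np.radians(a)),np.sin(np.radians(a))
    M=R.from_euler('z',yaw,degrees=True).as_matrix()@np.array([[0,c,s],[1,0,0],[0,s,-c]])
    return np.array([x,y,z]),M
def rel(*targets):
    s=bot.read_state();p=np.array(s["ee_pos"]);M=R.from_euler('xyz',s["tcp_rot"]).as_matrix()
    print("now",s["time_s"],p,"rot",s["tcp_rot"],"F",s["force"],"g",s["grip_width"],s["gripper_force"],"j",s["joint_pos"])
    for q,N in targets:
        print("turn",R.from_matrix(M.T@N).as_rotvec()/(np.pi/2),"slide",M.T@(q-p),"for",q)
E
python3 m2.py; python3 - <<'E'
from go import *
rel(T(.56,.15,.28,32,0))
E
```

```text
scene all 480 807 282 [0.6683 0.0107 0.1184] 0.6116637583559662 0.0016954660067791697
scene bar 480 807 282 [ 0.6677 -0.0057  0.119 ] -0.32685395334665995 0.0012175393127816822
bench [ 0.5589  0.0052 -0.001 ]
top all 192 775 276 [0.6704 0.0056 0.1181] 0.3196806803426382 0.001677621044230278
top bar 192 775 276 [0.6702 0.0005 0.1185] 0.02815132625942198 0.0013770832443097615
bench [ 0.5599  0.0006 -0.0016]
now 0.7 [ 0.2131 -0.507   0.2313] rot [ 3.1416 -0.      0.3978] F [ 0.3886  0.5722 -0.2694] g 0.9983012418071946 0.0 j [-1.173   0.0869  0.1759  1.6598  0.      1.5708]
turn [-0.3134  0.2083 -0.7263] slide [ 0.5744 -0.4713 -0.0487] for [0.56 0.15 0.28]
```

Both cameras agree: axis at x≈0.669, yaw≈0, z≈0.12, and the mouth at y≈0.119 (the flange and the barrel end both fit this). Now the approach.

Emit:
jog_arm --commands '[{"turn":[-0.313,0.208,-0.726],"slide":[0.574,-0.471,-0.049],"grip":1},{"turn":[-0.313,0.208,-0.726],"slide":[0.574,-0.471,-0.049],"grip":1},{"turn":[-0.313,0.208,-0.726],"slide":[0.574,-0.471,-0.049],"grip":1},{"turn":[-0.313,0.208,-0.726],"slide":[0.574,-0.471,-0.049],"grip":1},{"turn":[-0.313,0.208,-0.726],"slide":[0.574,-0.471,-0.049],"grip":1},{"turn":[-0.313,0.208,-0.726],"slide":[0.574,-0.471,-0.049],"grip":1},{"turn":[-0.313,0.208,-0.726],"slide":[0.574,-0.471,-0.049],"grip":1},{"turn":[-0.313,0.208,-0.726],"slide":[0.574,-0.471,-0.049],"grip":1},{"turn":[-0.313,0.208,-0.726],"slide":[0.574,-0.471,-0.049],"grip":1},{"turn":[-0.313,0.208,-0.726],"slide":[0.574,-0.471,-0.049],"grip":1},{"turn":[-0.313,0.208,-0.726],"slide":[0.574,-0.471,-0.049],"grip":1},{"turn":[-0.313,0.208,-0.726],"slide":[0.574,-0.471,-0.049],"grip":1},{"turn":[-0.313,0.208,-0.726],"slide":[0.574,-0.471,-0.049],"grip":1},{"turn":[-0.313,0.208,-0.726],"slide":[0.574,-0.471,-0.049],"grip":1},{"turn":[-0.313,0.208,-0.726],"slide":[0.574,-0.471,-0.049],"grip":1},{"turn":[-0.313,0.208,-0.726],"slide":[0.574,-0.471,-0.049],"grip":1},{"turn":[-0.313,0.208,-0.726],"slide":[0.574,-0.471,-0.049],"grip":1},{"turn":[-0.313,0.208,-0.726],"slide":[0.574,-0.471,-0.049],"grip":1},{"turn":[-0.313,0.208,-0.726],"slide":[0.574,-0.471,-0.049],"grip":1},{"turn":[-0.313,0.208,-0.726],"slide":[0.574,-0.471,-0.049],"grip":1}]' --grip_force 40

```text
time_s: 2.37
ee_pos: [0.5599, 0.1514, 0.2791]
tcp_rot: [2.586, 0.001, 1.573]
force: [-0.4, -1.2, -0.5]
grip_width: 0.997
gripper_force: 0.0
```

```bash
python3 - <<'E'
from go import *
rel(T(.612,.153,.211,32,0),T(.681,.153,.1005,32,0))
E
```

```text
now 2.3667 [0.5599 0.1514 0.2791] rot [2.5861 0.0007 1.5734] F [-0.3792 -1.1731 -0.4972] g 0.9970127322613602 0.0 j [ 0.3537 -0.3595 -0.2498  1.153  -0.1829  1.8721]
turn [-0.0019 -0.0005  0.0016] slide [0.0015 0.0084 0.0854] for [0.612 0.153 0.211]
turn [-0.0019 -0.0005  0.0016] slide [0.0014 0.0087 0.2156] for [0.681  0.153  0.1005]
```

Emit:
jog_arm --commands '[{"turn":[0,0,0],"slide":[0.002,0.008,0.04],"grip":1},{"turn":[0,0,0],"slide":[0.002,0.008,0.08],"grip":1},{"turn":[0,0,0],"slide":[0.002,0.008,0.11],"grip":1},{"turn":[0,0,0],"slide":[0.002,0.008,0.14],"grip":1},{"turn":[0,0,0],"slide":[0.002,0.008,0.16],"grip":1},{"turn":[0,0,0],"slide":[0.002,0.008,0.18],"grip":1},{"turn":[0,0,0],"slide":[0.002,0.008,0.2],"grip":1},{"turn":[0,0,0],"slide":[0.002,0.008,0.215],"grip":1},{"turn":[0,0,0],"slide":[0.002,0.008,0.215],"grip":1},{"turn":[0,0,0],"slide":[0.002,0.008,0.215],"grip":1}]'

```text
time_s: 3.2
ee_pos: [0.6798, 0.1501, 0.1018]
tcp_rot: [2.585, 0.0, 1.569]
force: [-0.4, -0.6, -0.2]
grip_width: 0.996
gripper_force: 0.0
```

```bash
python3 - <<'E'
from go import *
for c in("scene","top"):
    im,d=bot.snapshot(c);cv2.imwrite(f"pics/{c}1.png",im)
    if c=="scene": A=cv2.resize(im[150:350,140:340],(400,400))
    else: B=cv2.resize(im[130:330,180:380],(400,400))
cv2.imwrite("pics/c1.png",np.hstack([A,B]))
rel()
E
```

```text
now 3.3 [0.6805 0.1509 0.1039] rot [ 2.5821 -0.0006  1.5695] F [0.6198 0.2439 0.0416] g 1.000573614018692 0.0 j [ 0.2779 -0.0773 -0.3596  0.7466 -0.1462  1.8095]
```

View pics/c1.png

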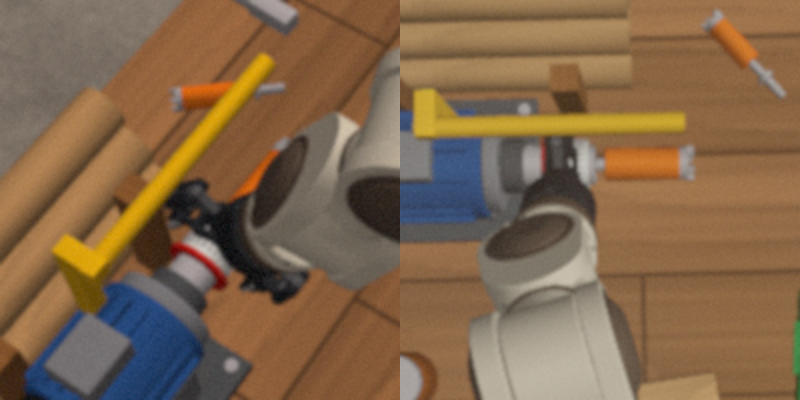

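In both views the open fingers straddle the sleeve just in front of the red flange (crop left (200,262), right (548,158)), and nothing touches. Closing on the sleeve.

Emit:
jog_arm --commands '[{"turn":[0,0,0],"slide":[0,0,0],"grip":-1},{"turn":[0,0,0],"slide":[0,0,0],"grip":-1},{"turn":[0,0,0],"slide":[0,0,0],"grip":-1},{"turn":[0,0,0],"slide":[0,0,0],"grip":-1},{"turn":[0,0,0],"slide":[0,0,0],"grip":-1},{"turn":[0,0,0],"slide":[0,0,0],"grip":-1}]' --grip_force 40

```text
time_s: 3.8
ee_pos: [0.6803, 0.1516, 0.1036]
tcp_rot: [2.583, -0.0, 1.57]
force: [-7.1, -0.6, 6.7]
grip_width: 0.621
gripper_force: 40.1
```

Emit:
jog_arm --commands '[{"turn":[0,0,0],"slide":[0.003,0,0],"grip":-1},{"turn":[0,0,0],"slide":[0.006,0,0],"grip":-1},{"turn":[0,0,0],"slide":[0.009,0,0],"grip":-1},{"turn":[0,0,0],"slide":[0.011,0,0],"grip":-1},{"turn":[0,0,0],"slide":[0.013,0,0],"grip":-1},{"turn":[0,0,0],"slide":[0.014,0,0],"grip":-1},{"turn":[0,0,0],"slide":[0.014,0,0],"grip":-1}]' --grip_force 50

```text
time_s: 4.38
ee_pos: [0.6804, 0.1637, 0.1036]
tcp_rot: [2.583, 0.003, 1.567]
force: [-10.0, -11.8, 9.9]
grip_width: 0.615
gripper_force: 50.1
```

Emit:
jog_arm --commands '[{"turn":[0,0,0],"slide":[0.002,0,0],"grip":-1},{"turn":[0,0,0],"slide":[0.004,0,0],"grip":-1},{"turn":[0,0,0],"slide":[0.005,0,0],"grip":-1},{"turn":[0,0,0],"slide":[0.005,0,0],"grip":-1},{"turn":[0,0,0],"slide":[0.005,0,0],"grip":-1},{"turn":[0,0,0],"slide":[0.005,0,0],"grip":-1},{"turn":[0,0,0],"slide":[0.005,0,0],"grip":-1},{"turn":[0,0,0],"slide":[0.005,0,0],"grip":-1},{"turn":[0,0,0],"slide":[0.005,0,0],"grip":-1},{"turn":[0,0,0],"slide":[0.005,0,0],"grip":-1}]'

```text
time_s: 5.22
ee_pos: [0.6804, 0.1658, 0.1035]
tcp_rot: [2.583, 0.007, 1.563]
force: [-12.4, -24.0, 12.6]
grip_width: 0.621
gripper_force: 50.5
```

```bash
cat > o.py <<'E'
from go import *
for c in("top","scene"):
    im,d=bot.snapshot(c);P=cloud(c,d);hsv=cv2.cvtColor(im,cv2.COLOR_BGR2HSV)
    H,S=hsv[...,0],hsv[...,1];m=(H>5)&(H<16)&(S>190)&(P[...,2]>.11)&(P[...,2]<.15)&(P[...,0]>.6)&(P[...,0]<.72)&(P[...,1]>-.1)&(P[...,1]<.13)
    a=P[m];print(c,len(a),np.percentile(a,[2,98],0)); cv2.imwrite(f"pics/{c}_last.png",im)
rel()
E
python3 o.py
```

```text
top 483 [[0.6516 0.0144 0.122 ]
 [0.6823 0.0874 0.1373]]
scene 107 [[0.6711 0.0139 0.1195]
 [0.6822 0.0918 0.1346]]
now 5.3167 [0.6804 0.1657 0.1035] rot [2.5826 0.0067 1.5634] F [-12.1798 -24.1316  12.2354] g 0.6215269920590782 50.50397336483002 j [ 0.3082 -0.0629 -0.3455  0.7533 -0.1708  1.8375]
```

The cutter jumped about 18 mm forward (top-view orange moved from 0.034–0.105 to 0.014–0.087). I'll bring the collar home, then open.

Emit:
jog_arm --commands '[{"turn":[0,0,0],"slide":[-0.003,0,0],"grip":-1},{"turn":[0,0,0],"slide":[-0.006,0,0],"grip":-1},{"turn":[0,0,0],"slide":[-0.009,0,0],"grip":-1},{"turn":[0,0,0],"slide":[-0.012,0,0],"grip":-1},{"turn":[0,0,0],"slide":[-0.015,0,0],"grip":-1},{"turn":[0,0,0],"slide":[-0.018,0,0],"grip":-1},{"turn":[0,0,0],"slide":[-0.019,0,0],"grip":-1},{"turn":[0,0,0],"slide":[-0.019,0,0],"grip":-1},{"turn":[0,0,0],"slide":[-0.019,0,0],"grip":-1},{"turn":[0,0,0],"slide":[-0.019,0,0],"grip":1},{"turn":[0,0,0],"slide":[-0.019,0,0],"grip":1},{"turn":[0,0,0],"slide":[-0.019,0,0],"grip":1},{"turn":[0,0,0],"slide":[-0.019,0,0],"grip":1},{"turn":[0,0,0],"slide":[-0.019,0,0],"grip":1},{"turn":[0,0,0],"slide":[-0.019,0,0],"grip":1},{"turn":[0,0,0],"slide":[-0.019,0,0],"grip":1}]'

```text
time_s: 6.65
ee_pos: [0.6804, 0.1515, 0.102]
tcp_rot: [2.584, -0.0, 1.57]
force: [-0.1, 0.2, -0.1]
grip_width: 1.002
gripper_force: 0.0
```

```bash
python3 o.py; python3 - <<'E'
from go import *
rel(T(.6755,.047,.109,32,0))
E
```

```text
top 484 [[0.6516 0.0144 0.1221]
 [0.6824 0.0875 0.1366]]
scene 107 [[0.6699 0.016  0.1215]
 [0.6825 0.0892 0.1377]]
now 6.75 [0.6804 0.1515 0.102 ] rot [ 2.5839 -0.0002  1.5702] F [-0.1925 -0.0923 -0.289 ] g 1.0008417610144293 0.0 j [ 0.2787 -0.0749 -0.36    0.7454 -0.1463  1.8095]
now 6.75 [0.6804 0.1515 0.102 ] rot [ 2.5839 -0.0002  1.5702] F [-0.1925 -0.0923 -0.289 ] g 1.0008417610144293 0.0 j [ 0.2787 -0.0749 -0.36    0.7454 -0.1463  1.8095]
turn [-0.0005  0.0001 -0.0004] slide [-0.1045 -0.0004 -0.0085] for [0.6755 0.047  0.109 ]
```

Emit:
jog_arm --commands '[{"turn":[0,0,0],"slide":[-0.025,0,-0.002],"grip":1},{"turn":[0,0,0],"slide":[-0.055,0,-0.004],"grip":1},{"turn":[0,0,0],"slide":[-0.085,0,-0.007],"grip":1},{"turn":[0,0,0],"slide":[-0.104,0,-0.009],"grip":1},{"turn":[0,0,0],"slide":[-0.104,0,-0.009],"grip":1},{"turn":[0,0,0],"slide":[-0.104,0,-0.009],"grip":1},{"turn":[0,0,0],"slide":[-0.104,0,-0.009],"grip":-1},{"turn":[0,0,0],"slide":[-0.104,0,-0.009],"grip":-1},{"turn":[0,0,0],"slide":[-0.104,0,-0.009],"grip":-1},{"turn":[0,0,0],"slide":[-0.104,0,-0.009],"grip":-1},{"turn":[0,0,0],"slide":[-0.104,0,-0.009],"grip":-1},{"turn":[0,0,0],"slide":[-0.104,0,-0.009],"grip":-1},{"turn":[0,0,0],"slide":[-0.104,0,-0.009],"grip":-1},{"turn":[0,0,0],"slide":[-0.104,0,-0.009],"grip":-1},{"turn":[0,0,0],"slide":[-0.104,0,-0.009],"grip":-1}]' --grip_force 50

```text
time_s: 8.0
ee_pos: [0.6755, 0.0479, 0.1097]
tcp_rot: [2.584, -0.001, 1.571]
force: [-0.0, 3.3, 0.4]
grip_width: 0.402
gripper_force: 51.6
```

```bash
python3 o.py; python3 - <<'E'
import cv2,numpy as np
a=cv2.imread("pics/top_last.png")[130:330,200:400];b=cv2.imread("pics/scene_last.png")[150:350,180:380]
cv2.imwrite("pics/c2.png",np.hstack([cv2.resize(x,(400,400)) for x in(b,a)]))
E
```

```text
top 246 [[0.6565 0.0142 0.1227]
 [0.6856 0.0875 0.1368]]
scene 399 [[0.6512 0.0391 0.1165]
 [0.6831 0.091  0.1373]]
now 8.1 [0.6755 0.0477 0.1097] rot [ 2.5838 -0.0005  1.5706] F [-1.1855  2.6348  1.0252] g 0.401972022985839 51.60097002983093 j [ 0.0906 -0.1417 -0.4081  0.7483 -0.0476  1.6481]
```

View pics/c2.png

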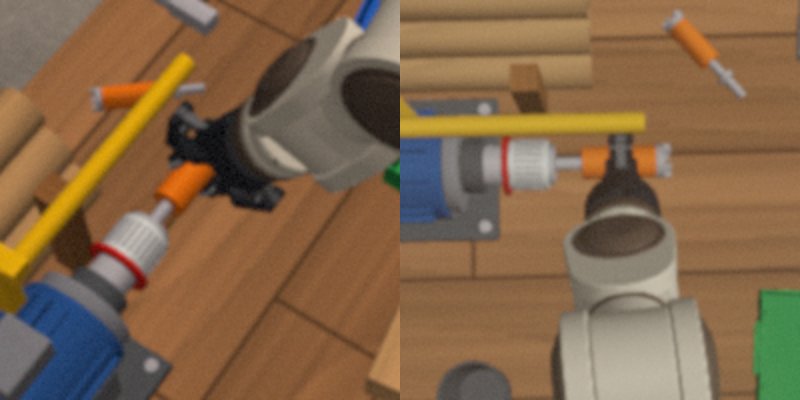

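The fingers hold the middle of the barrel (crop right (622,160)), the collar is home against the flange, and the shank now shows between them. Drawing out along -y.

Emit:
jog_arm --commands '[{"turn":[0,0,0],"slide":[-0.005,0,0],"grip":-1},{"turn":[0,0,0],"slide":[-0.013,0,0],"grip":-1},{"turn":[0,0,0],"slide":[-0.021,0,0],"grip":-1},{"turn":[0,0,0],"slide":[-0.029,0,0],"grip":-1},{"turn":[0,0,0],"slide":[-0.037,0,0],"grip":-1},{"turn":[0,0,0],"slide":[-0.045,0,0],"grip":-1},{"turn":[0,0,0],"slide":[-0.053,0,0],"grip":-1},{"turn":[0,0,0],"slide":[-0.065,0,0],"grip":-1},{"turn":[0,0,0],"slide":[-0.08,0,0],"grip":-1},{"turn":[0,0,0],"slide":[-0.1,0,0],"grip":-1},{"turn":[0,0,0],"slide":[-0.12,0,0],"grip":-1},{"turn":[0,0,0],"slide":[-0.14,0,0],"grip":-1},{"turn":[0,0,0],"slide":[-0.16,0,0],"grip":-1},{"turn":[0,0,0],"slide":[-0.17,0,0],"grip":-1},{"turn":[0,0,0],"slide":[-0.17,0,0],"grip":-1}]' --grip_force 60

```text
time_s: 9.35
ee_pos: [0.6753, -0.1252, 0.1097]
tcp_rot: [2.584, 0.0, 1.568]
force: [-0.8, 0.2, -3.8]
grip_width: 0.399
gripper_force: 61.4
```

```bash
python3 o.py; python3 - <<'E'
from go import *
rel(T(.60,-.20,.24,15,0),T(.459,-.261,.2,0,-4))
E
```

```text
top 101 [[ 0.656  -0.0991  0.1247]
 [ 0.6852 -0.0821  0.1375]]
scene 156 [[ 0.6508 -0.0984  0.1159]
 [ 0.6844 -0.0795  0.1359]]
now 9.45 [ 0.6753 -0.123   0.1095] rot [ 2.584  -0.0004  1.5693] F [ 0.5665  0.8774 -4.2215] g 0.3995540405408422 61.40700101852417 j [-0.2302 -0.1096 -0.3782  0.7565  0.1206  1.3761]
now 9.45 [ 0.6753 -0.123   0.1095] rot [ 2.584  -0.0004  1.5693] F [ 0.5665  0.8774 -4.2215] g 0.3995540405408422 61.40700101852417 j [-0.2302 -0.1096 -0.3782  0.7565  0.1206  1.3761]
turn [ 0.1883  0.0001 -0.001 ] slide [-0.077   0.0052 -0.1505] for [ 0.6  -0.2   0.24]
turn [ 0.3548 -0.0124  0.0423] slide [-0.1383 -0.1355 -0.1911] for [ 0.459 -0.261  0.2  ]
```

The cutter is out and held: about 4 N of weight, barrel end at y=-0.08. I'll lift along the tool, then go over the tray.

Emit:
jog_arm --commands '[{"turn":[0,0,0],"slide":[-0.01,0,-0.03],"grip":-1},{"turn":[0,0,0],"slide":[-0.02,0,-0.06],"grip":-1},{"turn":[0,0,0],"slide":[-0.03,0,-0.09],"grip":-1},{"turn":[0.04,0,0],"slide":[-0.045,0,-0.12],"grip":-1},{"turn":[0.08,0,0],"slide":[-0.06,-0.01,-0.15],"grip":-1},{"turn":[0.13,0,0],"slide":[-0.08,-0.03,-0.16],"grip":-1},{"turn":[0.18,0,0.01],"slide":[-0.1,-0.06,-0.17],"grip":-1},{"turn":[0.23,0,0.02],"slide":[-0.12,-0.09,-0.18],"grip":-1},{"turn":[0.28,-0.01,0.03],"slide":[-0.138,-0.115,-0.19],"grip":-1},{"turn":[0.33,-0.012,0.042],"slide":[-0.138,-0.138,-0.193],"grip":-1},{"turn":[0.355,-0.012,0.042],"slide":[-0.138,-0.138,-0.193],"grip":-1},{"turn":[0.355,-0.012,0.042],"slide":[-0.138,-0.138,-0.193],"grip":-1},{"turn":[0.355,-0.012,0.042],"slide":[-0.138,-0.138,-0.193],"grip":-1}]'

```text
time_s: 10.53
ee_pos: [0.4573, -0.26, 0.2003]
tcp_rot: [3.14, -0.0, 1.504]
force: [0.1, -0.2, -4.2]
grip_width: 0.394
gripper_force: 61.6
```

```bash
python3 - <<'E'
from go import *
for c in("scene","top"):
    im,d=bot.snapshot(c);P=cloud(c,d);hsv=cv2.cvtColor(im,cv2.COLOR_BGR2HSV);H,S=hsv[...,0],hsv[...,1]
    a=P[(H>5)&(H<16)&(S>190)&(P[...,2]>.15)&(P[...,1]<-.1)];print(c,len(a),a.mean(0) if len(a) else 0)
    A=im[100:300,320:520] if c=="scene" else B
    if c=="top":B=im[190:390,340:540];A=A0
    A0=A if c=="scene" else A0
    B=None if c=="scene" else B
cv2.imwrite("pics/c3.png",np.hstack([cv2.resize(x,(400,400)) for x in(A0,B)]))
rel(T(.4545,-.2615,.012,0,-4))
E
```

```text
scene 495 [ 0.4558 -0.245   0.2223]
top 138 [ 0.458  -0.2348  0.2231]
now 10.6333 [ 0.4569 -0.26    0.2008] rot [3.1392 0.0001 1.5037] F [-0.3189 -0.6021 -3.4663] g 0.39745440280468464 61.64354681968689 j [-0.5178  0.0168  0.0437  1.5955  0.0009  1.1201]
turn [0.0015 0.0001 0.0017] slide [-0.0017 -0.0027  0.1888] for [ 0.4545 -0.2615  0.012 ]
```

View pics/c3.png

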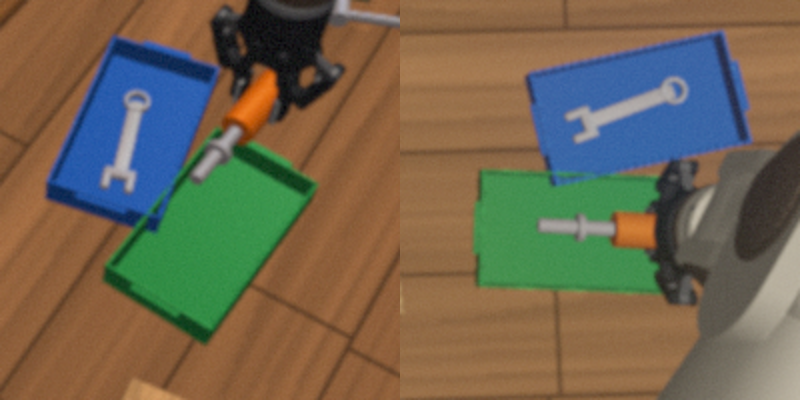

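The cutter hangs level and lengthwise over the green tray (crop right: tail (545,226), barrel (635,230)). Lowering, slow at the end.

Emit:
jog_arm --commands '[{"turn":[0,0,0],"slide":[-0.001,-0.002,0.03],"grip":-1},{"turn":[0,0,0],"slide":[-0.002,-0.003,0.06],"grip":-1},{"turn":[0,0,0],"slide":[-0.002,-0.003,0.09],"grip":-1},{"turn":[0,0,0],"slide":[-0.002,-0.003,0.12],"grip":-1},{"turn":[0,0,0],"slide":[-0.002,-0.003,0.14],"grip":-1},{"turn":[0,0,0],"slide":[-0.002,-0.003,0.155],"grip":-1},{"turn":[0,0,0],"slide":[-0.002,-0.003,0.165],"grip":-1},{"turn":[0,0,0],"slide":[-0.002,-0.003,0.172],"grip":-1},{"turn":[0,0,0],"slide":[-0.002,-0.003,0.178],"grip":-1},{"turn":[0,0,0],"slide":[-0.002,-0.003,0.182],"grip":-1},{"turn":[0,0,0],"slide":[-0.002,-0.003,0.185],"grip":-1},{"turn":[0,0,0],"slide":[-0.002,-0.003,0.187],"grip":-1},{"turn":[0,0,0],"slide":[-0.002,-0.003,0.187],"grip":-1},{"turn":[0,0,0],"slide":[-0.002,-0.003,0.187],"grip":-1}]'

```text
time_s: 11.8
ee_pos: [0.4534, -0.2623, 0.0142]
tcp_rot: [3.141, 0.0, 1.503]
force: [-0.3, 1.6, 0.2]
grip_width: 0.394
gripper_force: 62.4
```

Emit:
jog_arm --commands '[{"turn":[0,0,0],"slide":[0,0,0.001],"grip":-1},{"turn":[0,0,0],"slide":[0,0,0.001],"grip":-1},{"turn":[0,0,0],"slide":[0,0,0.001],"grip":-1}]'

```text
time_s: 12.05
ee_pos: [0.4535, -0.2622, 0.0137]
tcp_rot: [3.14, 0.0, 1.503]
force: [-2.0, 4.4, 8.0]
grip_width: 0.392
gripper_force: 63.2
```

```bash
python3 - <<'E'
from go import *
im,d=bot.snapshot("scene");P=cloud("scene",d)
cv2.imwrite("pics/c4.png",cv2.resize(im[130:290,350:510],(600,600)))
hsv=cv2.cvtColor(im,cv2.COLOR_BGR2HSV);H,S=hsv[...,0],hsv[...,1]
a=P[(H>5)&(H<16)&(S>190)&(P[...,2]>.0)&(P[...,1]<-.1)&(P[...,0]<.6)&(P[...,0]>.4)];print(len(a),np.percentile(a,[2,50,98],0))
rel()
E
```

```text
370 [[ 0.4372 -0.283   0.0229]
 [ 0.4517 -0.2457  0.0361]
 [ 0.4682 -0.2172  0.0869]]
now 12.1 [ 0.4535 -0.2622  0.0137] rot [3.1402 0.0001 1.5026] F [-1.5499  5.0157  7.5281] g 0.3935055017346663 63.16028594970703 j [-0.5245  0.0512 -0.284   1.2343  0.0006  1.1145]
```

View pics/c4.png

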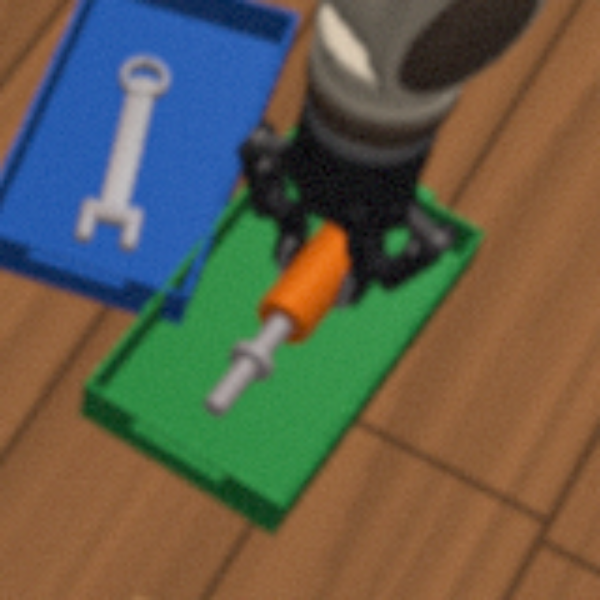

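The cutter lies level, with the barrel top at z≈0.037 as expected on the floor, well inside the tray (crop: tail (215,405)). The wrist force has reversed, so it rests on the floor. Opening partly, then rising.

Emit:
jog_arm --commands '[{"turn":[0,0,0],"slide":[0,0,0],"grip":-0.1},{"turn":[0,0,0],"slide":[0,0,0],"grip":0},{"turn":[0,0,0],"slide":[0,0,0],"grip":0.2},{"turn":[0,0,0],"slide":[0,0,0],"grip":0.3},{"turn":[0,0,0],"slide":[0,0,0],"grip":0.3},{"turn":[0,0,0],"slide":[0,0,0],"grip":0.3},{"turn":[0,0,0],"slide":[0,0,0],"grip":0.3},{"turn":[0,0,0],"slide":[0,0,-0.01],"grip":0.3},{"turn":[0,0,0],"slide":[0,0,-0.02],"grip":0.3},{"turn":[0,0,0],"slide":[0,0,-0.04],"grip":0.3},{"turn":[0,0,0],"slide":[0,0,-0.07],"grip":0.3},{"turn":[0,0,0],"slide":[0,0,-0.11],"grip":0.3},{"turn":[0,0,0],"slide":[0,0,-0.15],"grip":0.3},{"turn":[0,0,0],"slide":[0,0,-0.19],"grip":0.3},{"turn":[0,0,0],"slide":[0,0,-0.23],"grip":0.3},{"turn":[0,0,0],"slide":[0,0,-0.23],"grip":0.3},{"turn":[0,0,0],"slide":[0,0,-0.23],"grip":0.3}]'

```text
time_s: 13.52
ee_pos: [0.4539, -0.2627, 0.2463]
tcp_rot: [3.136, 0.002, 1.503]
force: [0.5, -0.6, -1.0]
grip_width: 0.653
gripper_force: 0.0
```

```bash
python3 - <<'E'
from go import *
im,d=bot.snapshot("scene");P=cloud("scene",d)
cv2.imwrite("pics/scene5.png",im)
hsv=cv2.cvtColor(im,cv2.COLOR_BGR2HSV);H,S=hsv[...,0],hsv[...,1]
a=P[(H>5)&(H<16)&(S>190)&(P[...,2]>.0)&(P[...,1]<-.1)&(P[...,0]<.6)&(P[...,0]>.4)];print(len(a),np.percentile(a,[2,50,98],0))
rel()
E
```

```text
446 [[ 0.4334 -0.2958  0.0245]
 [ 0.4477 -0.254   0.0356]
 [ 0.4656 -0.218   0.042 ]]
now 13.5667 [ 0.4534 -0.2624  0.244 ] rot [3.1393 0.0009 1.5025] F [-0.755  -0.6764 -0.738 ] g 0.6522666684093232 0.0 j [-0.5248  0.0266  0.1375  1.6793  0.0002  1.1143]
```

View pics/scene5.png

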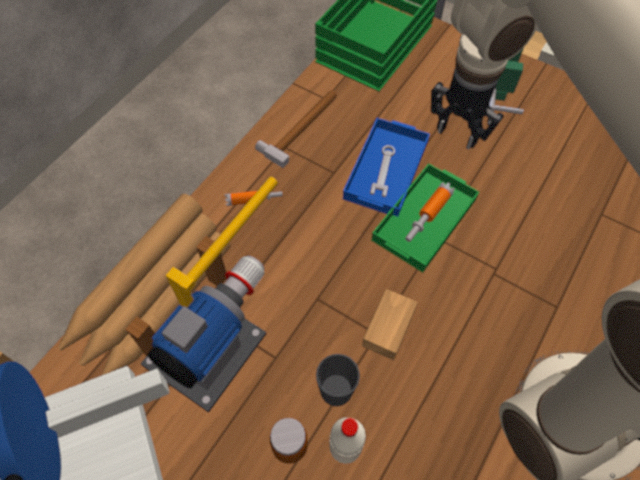

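The cutter lies flat in the green tray at (430,208). The collar is home at (245,272), and everything else is where it started. Handing in.

```bash
python3 -c "
from rig import bot
print(bot.job_done())"
```

```text
the job is handed in; nothing more can be done
None
```

I pulled the collar back to release the cutter, let it go home, drew the cutter out and laid it flat in the green tray; the job was handed in at about 13.6 s with nothing else moved.

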